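# Release the watering key left latched down

### The arm

A 6-joint arm with a two-finger parallel gripper is mounted at the origin on the work surface. World frame = base frame: x ahead of the robot, y to its left, z up, the work surface at z = 0. Lengths are in mm, angles in rad, forces in N, time in s.
With the tool pointing down it reaches from about 350 to 775 mm from the base axis. Payload 7.3 kg.
Tool frame: the origin (TCP) lies midway between the tips of the shut fingers; the grasp point (between the pads) lies 19 mm behind it; z points along the fingers, y is the line along which they close (so a half turn about z gives the same grasp; the last joint's range is limited). The gripper opens to 92 mm and grips with 3 to 60 N. Pads are 19 mm wide; open, the fingers measure 130 mm over their backs; the gripper's body (75 mm by 190 mm) begins 47 mm behind the grasp point.
Start: joints at [-0.146, 0.342, 1.524, -0, 1.275, -0.146], TCP at [525.019, 0.019, 226.741] pointing down, gripper open.
Joint ranges: [-2.53, 2.53], [-0.77, 2.02], [0.04, 2.7], [-1, 4.14], [0.28, 2.66], [-3.11, 3.11]. Speed limits (rad/s): [2.57, 2.57, 3.14, 3.14, 3.14, 3.14].

### API

Orientations are given as [roll, pitch, yaw] about the fixed x, y, z axes, in that order (R = Rz(yaw) Ry(pitch) Rx(roll)).
In Python, from plant import get_obs, capture, camera_model, close_job, search_frame, regions_of, pinpoint gives the robot as it stands. The module is installed in compiled form; this text tells all that it offers.
- The arm moves only by the shell command python3 -m pendant 'ROWS'. ROWS is JSON, one flat list of numbers, 7 for each row, row after row: the shift along the tool's x, y, z in units of 30 mm (1.0 is 30 mm), then the turn, a rotation vector about the tool's x, y, z in units of 4 degrees (1.0 is 4 degrees), then the closure, from -1 (fully open) to 1 (shut), so that 0 is half open. In form: [dx, dy, dz, wx, wy, wz, gripper, dx, dy, dz, wx, wy, wz, gripper, ...]. A call has 1 to 12 rows; each row shifts and turns the commanded pose from where the row before left it, along the tool's axes as they then stand; what a row does not reach is not made up. A row lasts 1/10 s, in which the tool goes at most 50 mm and 8.59 degrees, less where a joint would pass 70% of its speed; a pose out of reach is approached as far as the arm can. A call with a number of a shift or a turn outside -1 to 1 is refused whole. A call with a gripper value outside its range is refused whole. The fingers move at their own pace and stop on an object; the grip force is fixed at half the most. Time passes only in rows, so rows that do not move let the fingers close. It gives the time, the measured TCP pose, the force, the opening and the grip force at its end, in the units of the state.
- get_obs(): the state, without advancing time (a new reading comes with each control period).
- capture(name): name is "scene" or "side" or "wrist"; returns the picture (480x640x3 uint8, red, green, blue); there is no depth.
- camera_model(name): a dict with "fov_y" (degrees; the focal length in pixels is half the picture's height over the tangent of half this angle, whatever the lens; pixels are square), "cx", "cy" (the principal point, pixels), "pose" (4x4, takes a point from camera to world coordinates). Camera axes: x right, y up, looking along -z (the intrinsics and any distortion apply to the point x, -y, -z); pixel columns grow to the right and rows downward; lengths in mm; the calibration is good to about 2 mm. A picture is of the moment at which its call begins: read the wrist's pose just before it. camera_model takes no time and is no camera call; for the wrist camera it gives the pose at the moment of the call.
- close_job(): hands the job in; it is judged then, once.
Trained networks look in the newest picture that a camera, given by its name, has taken for a name from the list of things; names that differ only in an ending like _2 or _b are one class to them, and where a whole thing is asked for, a point or a joint stands for the part that bears it (a point fixed in the world has none). Each returns a list of dicts, best first, with "score" (0 to 1); they miss things now and then, are a little off and sometimes report something else, mostly with a low value. They report only what shows in the picture. A call takes as long as a camera call. They do not tell look-alikes from the thing itself.
- search_frame(camera, thing): "location" ([column, row] in pixels, amid what is visible of it).
- regions_of(camera, thing): "pixels" (480x640 bool, what is visible of it) and "location" ([column, row] in pixels, amid what is visible of it).
- pinpoint(camera, thing): "location" ([column, row] in pixels: a listed point, or the origin of a listed thing).
The state is a dict: "time": time; "joint_positions": joint angles; "dq": joint speeds; "tau": joint torques, N m; "tool_pos": TCP position; "tcp_rot": TCP orientation; "contact_force": force on the tool from outside, world axes, zero at the start; "moment": the same for the moment, N m; "grip_width": finger opening in mm; "finger_force": force on a finger pad.
Only numpy, scipy, OpenCV 4.12 (cv2) and the standard library are available. Lean on these libraries where they do the work, as an engineer would, in place of code of your own. Each camera call takes 0.05 s, during which the arm holds its last target. There are 200 camera calls.

### The job

One of the four yellow keys on the garden watering switch box has been left latched down; it sits a little lower than the others and does not give to a light tap as they do. Tapping only lightly, find it, press it in with a fingertip until its catch lets go, then lift away so that it springs fully up. Do not push any of the other three keys in further than a light tap, pick nothing up, and leave the tools and the pot where they are.

Things in the scene. Friction and masses are not known exactly. Their poses are not given: they have to be found in the camera images.
- switch_box: The watering switch box: green plastic box with a grey deck, 120 x 245 mm and 45 mm high, screwed to the table (its two ears reach 149 mm either side of the centre). Origin at the centre of its underside; its y axis runs along the row of four keys, x across it, z up.
- place_1 (a point): Key place 1 of 4, counted from the +y end of the box: centre of the top of a key standing fully up there, 63 mm above the table, 18 mm above the deck. Fixed to the box, does not sink with the key. Each place has one yellow square key, 30 x 30 mm; keys are 52 mm apart centre to centre. Which place has the latched key varies.
- place_2 (a point): Key place 2 of 4, counted from the +y end of the box: centre of the top of a key standing fully up there, 63 mm above the table, 18 mm above the deck. Fixed to the box, does not sink with the key. Each place has one yellow square key, 30 x 30 mm; keys are 52 mm apart centre to centre. Which place has the latched key varies.
- place_3 (a point): Key place 3 of 4, counted from the +y end of the box: centre of the top of a key standing fully up there, 63 mm above the table, 18 mm above the deck. Fixed to the box, does not sink with the key. Each place has one yellow square key, 30 x 30 mm; keys are 52 mm apart centre to centre. Which place has the latched key varies.
- place_4 (a point): Key place 4 of 4, counted from the +y end of the box: centre of the top of a key standing fully up there, 63 mm above the table, 18 mm above the deck. Fixed to the box, does not sink with the key. Each place has one yellow square key, 30 x 30 mm; keys are 52 mm apart centre to centre. Which place has the latched key varies.
- latched_key (a joint): Travel in m of the one latched key (place not told): 0 = up, grows as pressed down, 0.012 = bottom (7 N). Latched it rests at about 0.0037, its top nearly 4 mm lower than the others, and gives under 1 mm to 1.5 N. Pressed to between 0.007 and 0.008 (about 5 N) its catch lets go and, once the finger lifts, it springs up to 0 and stays up; pressed less deep it stays latched.
- free_key_a (a joint): Travel in m of one of the three keys that are up (same look as the latched one, place not told): 0 = fully up, 0.012 = bottom. Springy: about 1 N starts it, then 0.5 N per mm, and it springs back when let go. A light tap is a few mm; beyond 0.008 it counts as pushed in.
- free_key_b (a joint): Travel in m of one of the three keys that are up (same look as the latched one, place not told): 0 = fully up, 0.012 = bottom. Springy: about 1 N starts it, then 0.5 N per mm, and it springs back when let go. A light tap is a few mm; beyond 0.008 it counts as pushed in.
- free_key_c (a joint): Travel in m of one of the three keys that are up (same look as the latched one, place not told): 0 = fully up, 0.012 = bottom. Springy: about 1 N starts it, then 0.5 N per mm, and it springs back when let go. A light tap is a few mm; beyond 0.008 it counts as pushed in.
- rock_peg_a_mid (a point): Long steel rock peg lying on the table beyond the box, about 270 mm long, 12 mm thick, with a bent eye at one end; loose. Point on its shaft, near the middle, on the centre line.
- rock_peg_b_mid (a point): Long steel rock peg lying on the table beyond the box, about 270 mm long, 12 mm thick, with a bent eye at one end; loose. Point on its shaft, near the middle, on the centre line.
- rock_peg_c_mid (a point): Long steel rock peg lying on the table beyond the box, about 270 mm long, 12 mm thick, with a bent eye at one end; loose. Point on its shaft, near the middle, on the centre line.
- mallet_mid (a point): Mallet lying on the table on the robot's side of the box, 110 mm head 60 mm thick with red silicone tips, handle to 250 mm; loose. Point at the centre of the head.
- orange_peg_mid (a point): Orange plastic tent peg lying beside the box, about 230 mm long, 16 mm thick, with a 50 mm crosspiece at one end; loose. Point at the middle of its shaft.
- steel_hook_mid (a point): Steel S-hook lying flat, about 115 mm long, 8 mm thick; loose. Point at its centre.
- clay_pot_mid (a point): Small terracotta pot standing upright beside the box, 70 mm across the rim, 70 mm high; loose. Point at its centre, half-way up.
Mind the look-alikes: they are no part of the job. What is shaped like the part that bears free_key_a but grey is not meant. Leave any turquoise look-alike of the part that bears free_key_c alone.

How it is judged:
By the outcome, as a careful person would: the job done as asked, in the order asked, and still so for the second after the job is handed in, with the robot touching nothing.
It also fails if it takes over 51 s, if anything falls off the work surface, if the arm or the gripper's body presses on something with over 40 N, if the wrist force passes 120 N, or if a joint passes its speed limit or range.

## Working session

There is one attempt and no reset: what is moved stays moved. The work goes in short steps, Python scripts to look and compute and a shell command to move; the robot and the scene stay as the last step left them, time stands still between calls to the robot, and variables do not carry over. Pictures are saved under pics/ and viewed, at most 10 in all, crops included, and the job is handed in when it is done.

```bash
mkdir -p pics
cat > h.py <<'E'
import numpy as np, cv2
from plant import *
def ray(cam,px):
    m=camera_model(cam); f=240/np.tan(np.radians(m["fov_y"])/2); P=np.array(m["pose"])
    d=P[:3,:3]@np.array([(px[0]-m["cx"])/f,-(px[1]-m["cy"])/f,-1]); return P[:3,3],d
def at_z(cam,px,z):
    o,d=ray(cam,px); return o+d*(z-o[2])/d[2]
def save(n,im): cv2.imwrite("pics/"+n,im[:,:,::-1])
E
python3 - <<'E'
from h import *
a=capture("scene");save("scene.png",a)
b=capture("side");save("side.png",b)
for c in("scene","side"):
    print(c,{k:v for k,v in camera_model(c).items() if k!="pose"})
    for t in("place_1","place_2","place_3","place_4"):
        for r in pinpoint(c,t)[:4]: print(t,np.round(r["location"]),round(r["score"],2),at_z(c,r["location"],63).round())
    for r in search_frame(c,"free_key_a")[:7]: print("key",np.round(r["location"]),round(r["score"],2),at_z(c,r["location"],63).round())
    for r in pinpoint(c,"switch_box")[:2]: print("box",np.round(r["location"]),round(r["score"],2),at_z(c,r["location"],0).round())
print(get_obs())
E
```

```text
scene {'fov_y': 44.108627461153894, 'cx': 326.14955344934987, 'cy': 227.70138626214668}
place_1 [298. 244.] 0.9 [607. -23.  63.]
place_1 [386. 243.] 0.78 [586. 128.  63.]
place_1 [331. 246.] 0.64 [603.  34.  63.]
place_2 [298. 244.] 0.9 [607. -23.  63.]
place_2 [386. 243.] 0.78 [586. 128.  63.]
place_2 [331. 246.] 0.64 [603.  34.  63.]
place_3 [298. 244.] 0.9 [607. -23.  63.]
place_3 [386. 243.] 0.78 [586. 128.  63.]
place_3 [331. 246.] 0.64 [603.  34.  63.]
place_4 [298. 244.] 0.9 [607. -23.  63.]
place_4 [386. 243.] 0.78 [586. 128.  63.]
place_4 [331. 246.] 0.64 [603.  34.  63.]
key [301. 248.] 0.87 [614. -17.  63.]
key [454. 205.] 0.64 [493. 244.  63.]
key [386. 246.] 0.62 [591. 128.  63.]
key [359. 245.] 0.53 [596.  81.  63.]
key [288. 127.] 0.47 [353. -79.  63.]
box [344. 260.] 0.88 [594.  59.   0.]
box [348. 332.] 0.37 [732.  78.   0.]
side {'fov_y': 44.19914370861484, 'cx': 327.02441446697276, 'cy': 236.8471827274719}
place_1 [286. 219.] 0.94 [576. 133.  63.]
place_1 [312. 225.] 0.92 [603.  83.  63.]
place_1 [330. 236.] 0.87 [606.  31.  63.]
place_1 [347. 249.] 0.64 [603. -20.
[... 749 characters left out ...]
.7, 'joint_positions': array([-1.46006002e-01,  3.41965281e-01,  1.52408377e+00,  5.90037430e-06,
        1.27538963e+00, -1.45983461e-01]), 'dq': array([-1.31743905e-03,  5.28237104e-05,  8.36499747e-04,  6.90698592e-05,
        6.87441984e-04, -1.53617359e-04]), 'tau': array([ 6.93753809e-04, -4.31022835e+01, -2.44442815e+01,  7.16946926e-02,
        4.81120229e-02,  6.31902935e-05]), 'tool_pos': array([5.25029932e+02, 1.65205696e-02, 2.26764216e+02]), 'tcp_rot': array([3.14143950e+00, 1.68128133e-05, 1.57077207e+00]), 'contact_force': array([-0.32408569,  0.00172136,  0.04528518]), 'moment': array([0.01548512, 0.0003569 , 0.07199987]), 'finger_force': 0.0, 'grip_width': 91.42430385742333}
```

View pics/scene.png

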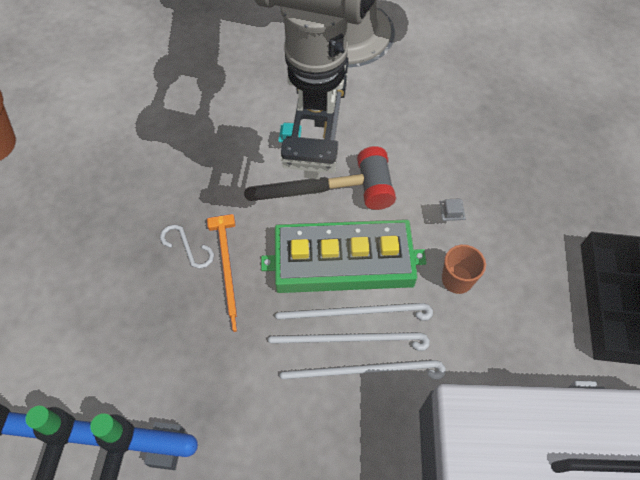

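View pics/side.png

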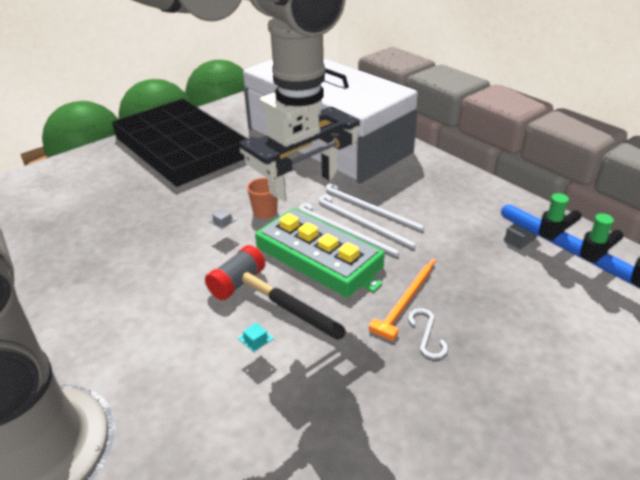

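The four yellow keys sit at scene pixels (300,249), (330,248), (360,246) and (389,245). Two things could be mistaken for them: the grey block at (454,208), and the turquoise one at (290,130). I want only the yellow ones on the green box. I'll move over the box, shut the fingers, align the yaw by about 8° and take a close look.

```bash
python3 -m pendant '[0.45,0.4,0,0,0,-0.5,1, 0.45,0.4,0,0,0,-0.5,1, 0.45,0.4,0,0,0,-0.5,1, 0.45,0.4,0,0,0,-0.5,1, 0,0,0,0,0,0,1, 0,0,0,0,0,0,1]'
python3 - <<'E'
from h import *
print(get_obs()["tool_pos"],get_obs()["tcp_rot"])
b=capture("wrist");save("w1.png",b)
P=np.array(camera_model("wrist")["pose"]);print(P.round(2))
hsv=cv2.cvtColor(b,cv2.COLOR_RGB2HSV)
m=cv2.inRange(hsv,(22,120,100),(34,255,255))
n,l,s,c=cv2.connectedComponentsWithStats(m)
for i in range(1,n):
    if s[i,4]>150: print(s[i],c[i].round(),at_z("wrist",c[i],63).round(1))
for r in pinpoint("wrist","place_1")[:4]: print(np.round(r["location"]),round(r["score"],2),at_z("wrist",r["location"],63).round(1))
E
```

```text
time: 1.3
tool_pos: [569.8, 56.4, 226.5]
tcp_rot: [-3.141, 0.0, 1.71]
contact_force: [-0.5, 0.3, -0.4]
grip_width: 48.2
finger_force: 0.0
[569.84198378  56.39517065 226.4701557 ] [-3.14098059e+00  1.96779164e-04  1.71044140e+00]
[[ 9.9000e-01 -1.3000e-01 -4.0000e-02  5.5792e+02]
 [ 1.4000e-01  9.4000e-01  3.1000e-01  1.3940e+02]
 [-0.0000e+00 -3.1000e-01  9.5000e-01  3.8395e+02]
 [ 0.0000e+00  0.0000e+00  0.0000e+00  1.0000e+00]]
[ 327   99   40   41 1500] [347. 119.] [582.4 134.3  63. ]
[ 329  164   37   40 1386] [347. 184.] [590.6  84.4  63. ]
[ 329  223   35   37 1217] [346. 241.] [598.4  35.2  63. ]
[ 330  276   34   38 1202] [347. 295.] [607.1 -15.2  63. ]
[345. 297.] 0.98 [605.6 -17.9  63. ]
[346. 385.] 0.6 [ 622.4 -111.1   63. ]
[493. 197.] 0.43 [712.8  90.   63. ]
```

View pics/w1.png

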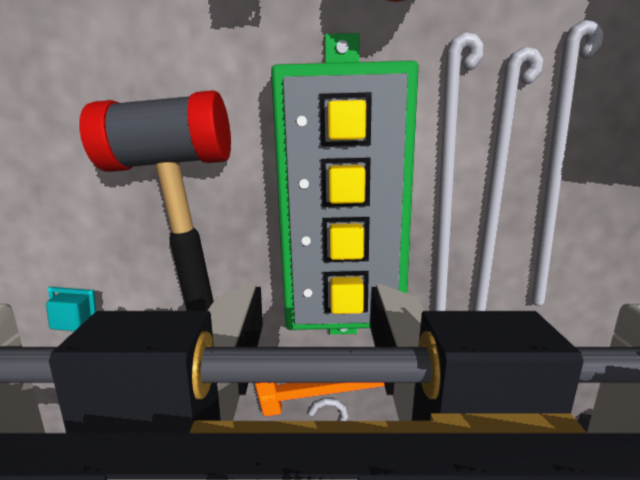

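The wrist view shows all four yellow keys in a column, at about (347,119), (347,184), (346,241) and (347,295). The turquoise look-alike is well away at (70,310). Using the 52 mm pitch, I get K1 (582,134), K2 (590,83), K3 (599,32) and K4 (607,-19). I'll go above K2 and down to z≈75.

```bash
python3 -m pendant '[0.4,0.4,0,0,0,-0.3,1, 0.4,0.4,0,0,0,0,1, 0,0,0.8,0,0,0,1, 0,0,0.8,0,0,0,1, 0,0,0.8,0,0,0,1, 0,0,0.8,0,0,0,1, 0,0,0.8,0,0,0,1, 0,0,0.6,0,0,0,1, 0,0,0.4,0,0,0,1, 0,0,0,0,0,0,1, 0,0,0,0,0,0,1, 0,0,0,0,0,0,1]'
python3 - <<'E'
from h import *
s=capture("side");save("s2.png",cv2.resize(s[160:320,200:420],None,fx=3,fy=3))
for r in range(5): print(get_obs()["tool_pos"].round(2),get_obs()["contact_force"].round(2)); capture("scene")
E
```

```text
time: 2.6
tool_pos: [591.0, 83.6, 78.0]
tcp_rot: [3.139, 0.0, 1.731]
contact_force: [0.5, -0.4, -0.3]
grip_width: 0.7
finger_force: 0.0
[590.96  83.65  77.97] [-0.29 -0.54  0.21]
[590.85  83.72  77.84] [-0.45 -0.53 -0.12]
[590.74  83.73  77.68] [-0.83  0.03 -0.23]
[590.6   83.73  77.48] [0.03 0.32 0.86]
[590.49  83.78  77.28] [0.33 0.47 0.11]
```

View pics/s2.png

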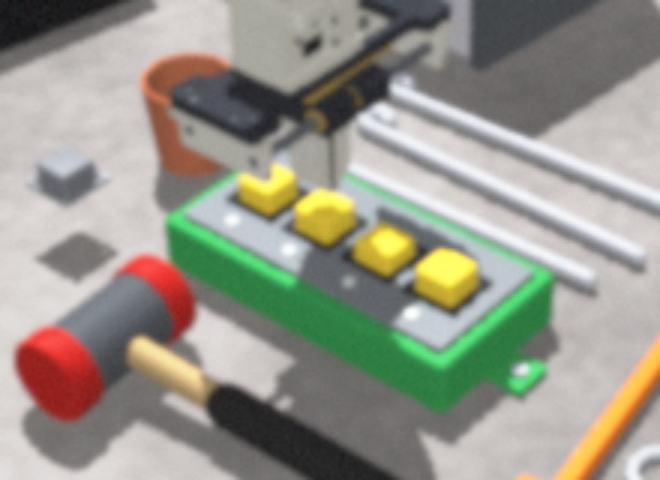

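K3 (crop (385,250)) looks slightly low. I'll check that by tapping, starting with K2.

```bash
cat > f.py <<'E'
from h import *
F=[];
for r in range(6): o=get_obs(); F.append(o["contact_force"]); capture("wrist")
print(o["time"],o["tool_pos"].round(2),np.mean(F,0).round(2),np.array(F)[:,2].round(1))
E
python3 -m pendant '[0,0,0.2,0,0,0,1, 0,0,0.15,0,0,0,1, 0,0,0.1,0,0,0,1, 0,0,0.08,0,0,0,1, 0,0,0,0,0,0,1, 0,0,0,0,0,0,1]'; python3 f.py
```

```text
time: 3.5
tool_pos: [590.0, 83.7, 60.9]
tcp_rot: [-3.141, -0.0, 1.731]
contact_force: [-1.7, -0.6, 2.9]
grip_width: 0.8
finger_force: 1.1
3.75 [590.23  83.75  60.98] [-1.53 -0.39  2.3 ] [2.9 2.4 1.7 1.9 2.8 2.2]
```

K2 gives 2.3 N at a depth of 2 mm, so it is up and free. Next is K3: lift, move 52 mm along −tool x, and tap to the same height.

```bash
python3 -m pendant '[0,0,-0.5,0,0,0,1, -0.58,0,0,0,0,0,1, -0.58,0,0,0,0,0,1, -0.57,0,0,0,0,0,1, 0,0,0,0,0,0,1, 0,0,0,0,0,0,1, 0,0,0.25,0,0,0,1, 0,0,0.17,0,0,0,1, 0,0,0.08,0,0,0,1, 0,0,0,0,0,0,1, 0,0,0,0,0,0,1]'; python3 f.py
```

```text
time: 4.9
tool_pos: [598.5, 32.8, 60.8]
tcp_rot: [-3.142, -0.0, 1.732]
contact_force: [-0.2, -0.0, 0.1]
grip_width: 0.4
finger_force: 0.0
5.15 [598.67  32.51  61.07] [-0.2  -0.13 -0.01] [ 0.1 -0.1 -0.3 -0.1  0.5 -0. ]
```

There's no contact at K3 at 61 mm, so its top is lower. I'll go 2 mm further down, still a light tap.

```bash
python3 -m pendant '[0,0,0.08,0,0,0,1, 0,0,0,0,0,0,1, 0,0,0,0,0,0,1]'; python3 f.py
```

```text
time: 5.5
tool_pos: [598.7, 32.5, 58.6]
tcp_rot: [3.141, 0.0, 1.731]
contact_force: [0.3, -0.2, 1.7]
grip_width: 0.5
finger_force: 0.7
5.75 [598.7   32.46  58.58] [ 0.35 -0.02  2.05] [1.7 2.2 2.6 1.4 3.1 1.3]
```

K3's top is about 3.7 mm low and it resists 2 N within 0.7 mm, so it is the latched key. I'll press to z≈54.6, which is about 8.4 mm of travel.

```bash
python3 -m pendant '[0,0,0.05,0,0,0,1, 0,0,0.05,0,0,0,1, 0,0,0.05,0,0,0,1, 0,0,0,0,0,0,1, 0,0,0,0,0,0,1, 0,0,0,0,0,0,1]'; python3 f.py
```

```text
time: 6.4
tool_pos: [598.7, 32.5, 54.2]
tcp_rot: [3.141, 0.0, 1.731]
contact_force: [-0.5, -1.0, 6.4]
grip_width: 0.1
finger_force: 2.7
6.65 [598.73  32.46  54.22] [-0.61 -0.6   5.41] [6.4 4.8 5.5 5.3 4.6 5.8]
```

Travel is 8.8 mm at 5.4 N. I'll lift, pausing at z≈61 to check that the key follows the finger up, then go clear.

```bash
python3 -m pendant '[0,0,-0.11,0,0,0,1, 0,0,-0.11,0,0,0,1, 0,0,0,0,0,0,1, 0,0,0,0,0,0,1]'; python3 f.py
python3 -m pendant '[0,0,-0.3,0,0,0,1, 0,0,-0.8,0,0,0,1, 0,0,-1,0,0,0,1, 0,0,-1,0,0,0,1, 0,0,-1,0,0,0,1, 0,0,0,0,0,0,1, 0,0,0,0,0,0,1]'
python3 - <<'E'
from h import *
s=capture("side");w=capture("wrist")
save("end.png",np.hstack([cv2.resize(s[190:290,230:410],(720,400))]))
E
```

```text
time: 7.1
tool_pos: [598.6, 32.5, 60.5]
tcp_rot: [3.141, 0.0, 1.731]
contact_force: [1.6, -0.3, 2.8]
grip_width: 0.6
finger_force: 1.2
7.35 [598.61  32.46  60.46] [ 1.19 -0.86  2.41] [2.8 2.4 2.1 2.  2.1 2.9]
time: 8.1
tool_pos: [598.3, 32.6, 184.0]
tcp_rot: [3.141, 0.0, 1.731]
contact_force: [-0.6, -0.5, -0.6]
grip_width: 0.4
finger_force: 0.0
```

View pics/end.png

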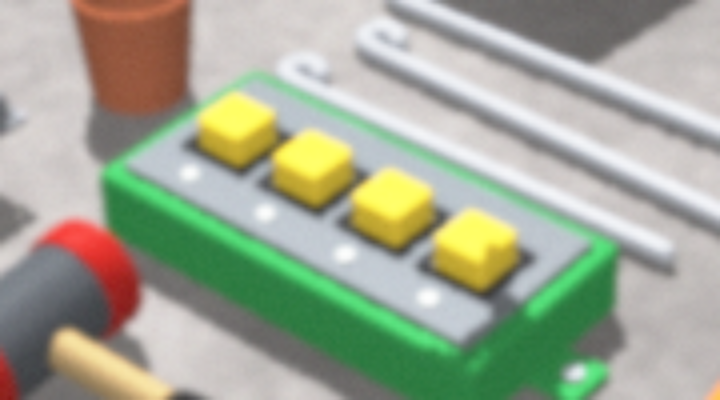

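The key followed the finger up, still pushing 2.4 N at 60.5 mm. In the crop, all four keys, at (238,130), (314,167), (392,207) and (476,248), stand at the same height, and the tools look undisturbed.

```bash
python3 -c "from plant import *; print(close_job())"
```

```text
the job is handed in; nothing more can be done
None
```

The latched key was the third from the +y end; I pressed it about 8.8 mm until it released and it sprang fully up, of the other keys I touched only the second with one light tap, and the job is handed in.

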